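# Put the check weights back in their cans

## Task

The bench scale has been checked and its four steel check weights stand in a mixed row on the wooden stand. Lift them over one by one by their knobs and put each into its own black can in the aluminium rack, the can whose bore fits it (smallest weight in smallest can, and so on up to the largest), lowered gently until it stands upright on the can's floor, not dropped in. Do not let a weight fall over on the way.

Things in the scene. Friction and masses are not known exactly. Their poses are not given: they have to be found in the camera images.
- weight_1: smallest of four steel check weights: upright cylinder 20 mm in diameter, 26 mm high to its shoulder, then a 7 mm neck and a 13 mm wide round knob (the top 12 mm); 43 mm high in all. Origin: centre of its underside, z up its axis. Starts upright in the row on the wooden stand (top 16 mm above the worktop). Lift by the knob, fingertips just above the shoulder
- weight_2: second smallest of four steel check weights: upright cylinder 28 mm in diameter, 34 mm high to its shoulder, then a 9 mm neck and a 15 mm wide round knob (the top 12 mm); 52 mm high in all. Origin: centre of its underside, z up its axis. Starts upright in the row on the wooden stand (top 16 mm above the worktop). Lift by the knob, fingertips just above the shoulder
- weight_3: second largest of four steel check weights: upright cylinder 37 mm in diameter, 42 mm high to its shoulder, then a 11 mm neck and a 17 mm wide round knob (the top 12 mm); 62 mm high in all. Origin: centre of its underside, z up its axis. Starts upright in the row on the wooden stand (top 16 mm above the worktop). Lift by the knob, fingertips just above the shoulder
- weight_4: largest of four steel check weights: upright cylinder 46 mm in diameter, 52 mm high to its shoulder, then a 14 mm neck and a 20 mm wide round knob (the top 12 mm); 74 mm high in all. Origin: centre of its underside, z up its axis. Starts upright in the row on the wooden stand (top 16 mm above the worktop). Lift by the knob, fingertips just above the shoulder
- can_1: smallest of four fixed open black cans, 64 mm apart in any order in the aluminium rack: bore 26 mm, wall 3 mm, mouth flared 3.5 mm wider all round over the top 5 mm; rim 22 mm, inner floor 4 mm above its origin (centre of its underside, z up). For the weight of 20 mm diameter, whose shoulder ends 8 mm above the rim when seated
- can_2: second smallest of four fixed open black cans, 64 mm apart in any order in the aluminium rack: bore 35 mm, wall 3 mm, mouth flared 3.5 mm wider all round over the top 5 mm; rim 28 mm, inner floor 4 mm above its origin (centre of its underside, z up). For the weight of 28 mm diameter, whose shoulder ends 10 mm above the rim when seated
- can_3: second largest of four fixed open black cans, 64 mm apart in any order in the aluminium rack: bore 44 mm, wall 3 mm, mouth flared 3.5 mm wider all round over the top 5 mm; rim 34 mm, inner floor 4 mm above its origin (centre of its underside, z up). For the weight of 37 mm diameter, whose shoulder ends 12 mm above the rim when seated
- can_4: largest of four fixed open black cans, 64 mm apart in any order in the aluminium rack: bore 53 mm, wall 3 mm, mouth flared 3.5 mm wider all round over the top 5 mm; rim 42 mm, inner floor 4 mm above its origin (centre of its underside, z up). For the weight of 46 mm diameter, whose shoulder ends 14 mm above the rim when seated
Things that resemble listed ones, but are neither listed nor needed, are in the scene too. Leave any pink look-alike of the weight_4 alone. Leave any turquoise look-alike of the weight_3 alone.

How it is judged:
By the outcome, as a careful person would: the job done as asked, in the order asked, and still so for the second after the job is handed in, with the robot touching nothing.
It also fails if it takes over 136 s, if anything falls off the work surface, if the arm or the gripper's body presses on something with over 40 N, if the wrist force passes 120 N, or if a joint passes its speed limit or range.

## Robot

A 6-joint arm with a two-finger parallel gripper is mounted at the origin on a cart in front of the work surface, level with it; the furniture and walls round the work are solid. World frame = base frame: x ahead of the robot, y to its left, z up, the work surface at z = 0. Lengths are in m, angles in rad, forces in N, time in s.
With the tool pointing down it reaches from about 0.3 to 0.775 m from the base axis. Payload 14.6 kg.
Tool frame: the origin (TCP) lies at the very end of the fingers, on their centre line; the grasp point (between the pads) lies 19 mm behind it; z points along the fingers, y is the line along which they close (so a half turn about z gives the same grasp; the last joint's range is limited). The gripper opens to 94 mm and grips with 3 to 60 N. Pads are 16 mm wide; open, the fingers measure 119 mm over their backs; the gripper's body (75 mm by 177 mm) begins 78 mm behind the grasp point.
Start: joints at [-1.383, 0.3, 1.521, -0, 1.321, -0.067], TCP at [0.139, -0.532, 0.205] pointing down, gripper open.
Joint ranges: [-3.03, 3.03], [-0.79, 2.21], [0.23, 2.52], [-1.04, 4.18], [0, 3.07], [-2.55, 2.55]. Speed limits (rad/s): [2.22, 2.22, 2.57, 3.14, 3.14, 3.14].

## Interface

Orientations are given as [roll, pitch, yaw] about the fixed x, y, z axes, in that order (R = Rz(yaw) Ry(pitch) Rx(roll)).
In Python, from station import status, vision, order, silhouettes gives the robot as it stands. The module is installed in compiled form; this text tells all that it offers.
- The arm moves only by the shell command python3 -m pendant 'ROWS' [FORCE]. ROWS is JSON, one flat list of numbers, 7 for each row, row after row: the shift along the tool's x, y, z in units of 500 mm (1.0 is 500 mm), then the turn, a rotation vector about the tool's x, y, z in units of 90 degrees (1.0 is 90 degrees), then the opening, from -1 (shut) to 1 (fully open). A call has 1 to 12 rows; each row is the pose to reach, as a shift and turn from the pose commanded when the call began, along the tool's axes at that moment; what a row does not reach only later rows make up. A row lasts 1/10 s, in which the tool goes at most 50 mm and 8.59 degrees, less where a joint would pass 70% of its speed; a pose out of reach is approached as far as the arm can. A call with a number of a shift or a turn outside -1 to 1 is refused whole. A call with a gripper value outside its range is refused whole. The fingers move at their own pace and stop on an object; FORCE is the grip in N (left out, the last holds). Time passes only in rows, so rows that repeat a pose let the fingers close. It gives the time, the measured TCP pose, the force, the opening and the grip force at its end, in the units of the state.
- status.get_obs(): the state, without advancing time (a new reading comes with each control period).
- vision.camera(name): name is "scene" or "top" or "wrist"; returns a dict with "pixels" (480x640x3 uint8, red, green, blue), "K" (3x3 intrinsics, pixels), "R" (3x3) and "t" (3): a world point X has camera coordinates R X + t. Camera axes: x right, y down, z forward; pixel columns grow to the right and rows downward; lengths in m; the calibration is good to about 2 mm. A picture is of the moment at which its call begins. There is no depth.
- order.hand_in(): hands the job in; it is judged then, once.
Trained networks look in a picture, given as the dict that the camera call returned (one of the last four; its "shot" number tells which), for a name from the list of things; names that differ only in an ending like _2 or _b are one class to them, and where a whole thing is asked for, a point or a joint stands for the part that bears it (a point fixed in the world has none). Each returns a list of dicts, best first, with "score" (0 to 1); they miss things now and then, are a little off and sometimes report something else, mostly with a low value. They report only what shows in the picture. A call takes as long as a camera call. They do not tell look-alikes from the thing itself.
- silhouettes(target, picture): "region" (480x640 bool, what is visible of it) and "extent" ([left, top, right, bottom] in pixels, round what is visible of it).
The state is a dict: "time_s": time; "qpos": joint angles; "joint_vel": joint speeds; "tau": joint torques, N m; "ee_pos": TCP position; "eef_rot": TCP orientation; "force": force on the tool from outside, world axes, zero at the start; "moment": the same for the moment, N m; "grip_width": finger opening in m; "grip_force": force on a finger pad.
Only numpy, scipy, OpenCV 4.12 (cv2) and the standard library are available. Lean on these libraries where they do the work, as an engineer would, in place of code of your own. Each camera call takes 0.05 s, during which the arm holds its last target. There are 200 camera calls.

## Working session

There is one attempt and no reset: what is moved stays moved. The work goes in short steps, Python scripts to look and compute and a shell command to move; the robot and the scene stay as the last step left them, time stands still between calls to the robot, and variables do not carry over. Pictures are saved under pics/ and viewed, at most 16 in all, crops included, and the job is handed in when it is done.

```bash
mkdir -p pics
cat > h.py <<'E'
import numpy as np, cv2
from station import status, vision, order, silhouettes
def save(n,p,crop=None,s=1):
    im=p["pixels"]
    if crop: l,t,r,b=crop; im=im[t:b,l:r]
    im=cv2.resize(im,None,fx=s,fy=s,interpolation=cv2.INTER_CUBIC)
    cv2.imwrite(f"pics/{n}.png",cv2.cvtColor(im,cv2.COLOR_RGB2BGR))
def onz(c,u,v,z):
    d=c["R"].T@np.linalg.inv(c["K"])@np.array([u,v,1.]); o=-c["R"].T@c["t"]
    return o+d*(z-o[2])/d[2]
def proj(c,X):
    x=c["K"]@(c["R"]@np.array(X,float)+c["t"]); return x[:2]/x[2]
def tri(obs):
    A=[];b=[]
    for c,u,v in obs:
        d=c["R"].T@np.linalg.inv(c["K"])@np.array([u,v,1.]); d/=np.linalg.norm(d)
        P=np.eye(3)-np.outer(d,d); A.append(P); b.append(P@(-c["R"].T@c["t"]))
    x=np.linalg.lstsq(np.vstack(A),np.hstack(b),rcond=None)[0]
    return x,[np.round(proj(c,x)-[u,v],1) for c,u,v in obs]
E
python3 - <<'E'
from h import *
for n in("scene","top"):
    p=vision.camera(n); save(n+"0",p)
    print(n,p["K"].round(1).tolist(),(-p["R"].T@p["t"]).round(3),p["R"].round(2).tolist())
    for t in("weight_1","can_1"):
        for d in silhouettes(t,p): print(t,round(d["score"],2),d["extent"])
print(status.get_obs())
E
```

```text
scene [[447.8, 0.0, 318.1], [0.0, 447.8, 244.5], [0.0, 0.0, 1.0]] [0.156 0.69  0.558] [[-0.91, -0.42, -0.0], [-0.22, 0.49, -0.84], [0.35, -0.77, -0.54]]
weight_1 0.98 [265.8, 276.4, 286.1, 314.8]
weight_1 0.97 [325.5, 242.4, 349.1, 280.1]
weight_1 0.91 [305.2, 325.4, 328.8, 362.9]
weight_1 0.71 [233.6, 329.0, 252.1, 360.0]
weight_1 0.67 [253.4, 309.6, 268.9, 333.2]
weight_1 0.59 [326.6, 192.0, 338.9, 200.4]
weight_1 0.57 [269.4, 252.7, 290.8, 291.1]
can_1 0.79 [330.2, 179.1, 349.4, 193.4]
can_1 0.79 [310.6, 203.9, 336.2, 234.0]
can_1 0.42 [319.7, 200.0, 335.1, 210.7]
top [[482.5, 0.0, 323.7], [0.0, 482.5, 246.8], [0.0, 0.0, 1.0]] [ 0.327 -0.027  1.106] [[0.02, -1.0, 0.01], [-0.99, -0.02, -0.15], [0.15, -0.01, -0.99]]
weight_1 0.82 [260.6, 221.9, 282.4, 244.9]
weight_1 0.71 [231.6, 233.0, 254.1, 248.2]
weight_1 0.71 [306.8, 259.5, 325.7, 278.2]
weight_1 0.53 [207.9, 238.2, 218.8, 250.4]
weight_1 0.53 [207.4, 283.6, 221.5, 302.8]
weight_1 0.48 [180.8, 240.1, 192.9, 251.0]
can_1 0.88 [455.8, 196.7, 481.5, 219.0]
can_1 0.87 [375.7, 211.1, 404.8, 239.9]
can_1 0.61 [402.1, 210.7, 425.1, 229.3]
can_1 0.47 [432.0, 206.9, 450.2, 223.4]
{'time_s': 0.3, 'qpos': array([-1.38258609e+00,  3.00092345e-01,  1.52117766e+00, -1.86137032e-05,
        1.32069413e+00, -6.66054542e-02]), 'joint_vel': array([ 1.64534335e-03, -8.81944457e-04, -2.70085997e-04, -1.58636113e-03,
       -6.81729072e-04, -1.69219680e-05]), 'tau': array([ 2.05049155e-04, -5.31158638e+01, -3.52478170e+01,  7.07877846e-02,
        2.26371997e-02, -4.37284257e-05]), 'ee_pos': array([ 0.13861024, -0.53215822,  0.20526482]), 'eef_rot': array([-3.14122079e+00, -6.73206686e-06,  2.54820304e-01]), 'force': array([ 0.33945512, -0.2110882 ,  0.6173352 ]), 'moment': array([-0.00362265,  0.02149556, -0.03689168]), 'grip_force': 0.0, 'grip_width': 0.09386255288128431}
```

View pics/scene0.png

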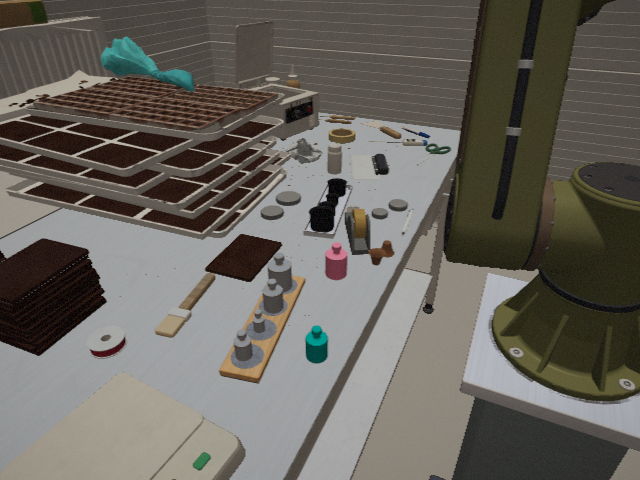

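View pics/top0.png

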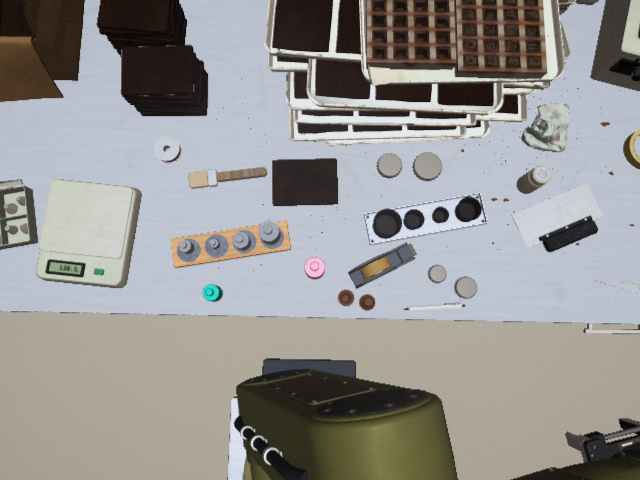

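The scene and top views show the wooden stand at top pixels (170–290, 222–266), with weights at about (187,245), (214,242), (242,240) and (269,232). The rack cans are at (386,223), (413,219), (440,215) and (468,209). The pink (315,267) and turquoise (212,293) look-alikes stand off the stand, so I leave them alone. Next is an enlarged crop with coarse positions.

Run:
```python
from h import *
p=vision.camera("top"); save("top1",p,(160,180,500,300),2.35)
for n,u,v,z in [("a",187,245,.066),("b",214,242,.058),("c",242,240,.076),("d",269,232,.088),("A",386,223,.03),("B",413,219,.02),("C",440,215,.02),("D",468,209,.03)]: print(n,onz(p,u,v,z).round(3))
s=vision.camera("scene"); save("scene1",s,(210,160,370,390),2.6)
```

```text
a [0.479 0.259 0.066]
b [0.488 0.203 0.058]
c [0.491 0.139 0.076]
d [0.507 0.08  0.088]
A [ 0.544 -0.179  0.03 ]
B [ 0.557 -0.242  0.02 ]
C [ 0.568 -0.305  0.02 ]
D [ 0.581 -0.367  0.03 ]
```

View pics/top1.png

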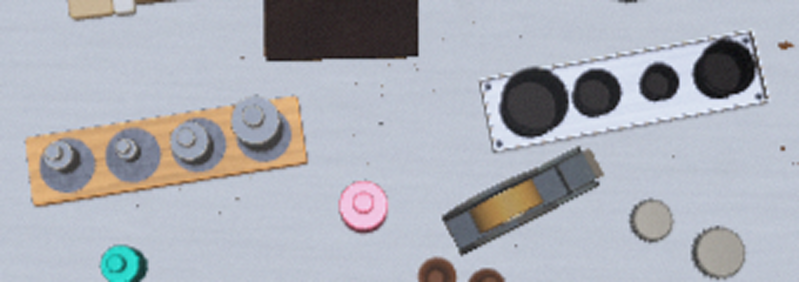

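View pics/scene1.png

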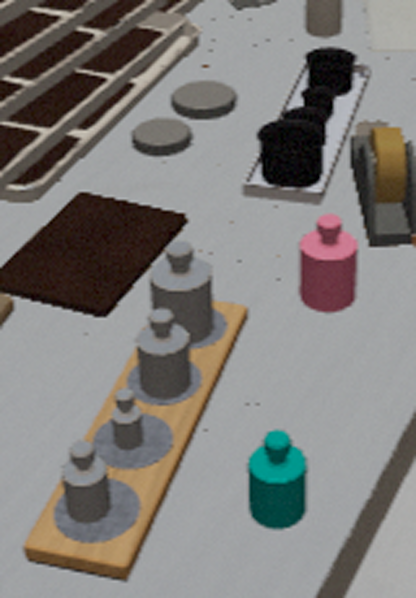

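The crops show the stand from left to right as w2 (187,245), w1 (214,242), w3 (242,240) and w4 (269,232). The cans from left to right are can_4 (388,223), can_2 (414,219), can_1 (440,215) and can_3 (468,209). The look-alikes are not on the stand. I'll move above the rack with the closing axis perpendicular to the rows.

```bash
cat >> h.py <<'E'
from scipy.spatial.transform import Rotation as Ro
def go(x,y,z,yaw):
    s=status.get_obs(); R=Ro.from_euler("xyz",s["eef_rot"]); T=Ro.from_euler("xyz",[np.pi,0,yaw])
    return (R.inv().apply(np.array([x,y,z])-s["ee_pos"])/.5).round(4), ((R.inv()*T).as_rotvec()/(np.pi/2)).round(4)
E
python3 -c "
from h import *
print(go(.46,-.27,.30,1.76))"
python3 -m pendant '[0.75,-0.34,-0.2,0,0,-0.958,0, 0.75,-0.34,-0.2,0,0,-0.958,0, 0.75,-0.34,-0.2,0,0,-0.958,0, 0.75,-0.34,-0.2,0,0,-0.958,0, 0.75,-0.34,-0.2,0,0,-0.958,0, 0.75,-0.34,-0.2,0,0,-0.958,0, 0.75,-0.34,-0.2,0,0,-0.958,0, 0.75,-0.34,-0.2,0,0,-0.958,0, 0.75,-0.34,-0.2,0,0,-0.958,0, 0.75,-0.34,-0.2,0,0,-0.958,0, 0.75,-0.34,-0.2,0,0,-0.958,0, 0.75,-0.34,-0.2,0,0,-0.958,0]'
python3 - <<'E'
from h import *
s=status.get_obs();print(s["time_s"],s["ee_pos"],s["eef_rot"],s["qpos"])
p=vision.camera("wrist"); save("w1",p); print(p["K"],-p["R"].T@p["t"],p["R"].round(2))
for d in silhouettes("can_1",p): print(round(d["score"],2),d["extent"])
E
```

```text
(array([ 0.7542, -0.3454, -0.1892]), array([-1.000e-04, -1.000e-04, -9.582e-01]))
time_s: 1.6
ee_pos: [0.4584, -0.2734, 0.3053]
eef_rot: [-3.141, -0.0, 1.755]
force: [-0.4, 0.0, 0.9]
grip_width: 0.0468
grip_force: 0.0
1.6 [ 0.45842415 -0.27337224  0.30529189] [-3.14135976e+00 -2.02462782e-04  1.75499074e+00] [-6.06330883e-01  2.07245677e-01  1.40721774e+00 -2.31166298e-05
  1.52743696e+00 -7.90524314e-01]
[[367.49733325   0.         317.46661118]
 [  0.         367.49733325 232.95727034]
 [  0.           0.           1.        ]] [ 0.44702263 -0.20630467  0.48547755] [[ 0.98  0.18 -0.  ]
 [ 0.18 -0.95  0.24]
 [ 0.04 -0.24 -0.97]]
0.72 [383.0, 171.3, 419.5, 210.0]
0.55 [389.3, 262.2, 418.4, 300.0]
```

View pics/w1.png

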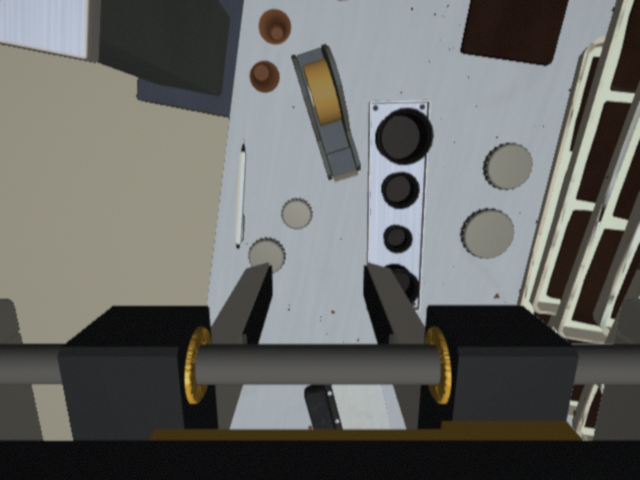

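The wrist view shows the rack with cans at (404,136), (400,190), (397,238) and (397,285), the last one partly hidden by a finger. I'll keep this view, take a second one further back, and fit a rack model to both.

```bash
python3 -c "
from h import *
import pickle
pickle.dump(vision.camera('wrist'),open('v1.pkl','wb'))"
python3 -m pendant '[-0.41,0.03,0,0,0,0,0, -0.41,0.03,0,0,0,0,0, -0.41,0.03,0,0,0,0,0, -0.41,0.03,0,0,0,0,0, -0.41,0.03,0,0,0,0,0, -0.41,0.03,0,0,0,0,0, -0.41,0.03,0,0,0,0,0]'
python3 - <<'E'
from h import *
import pickle
p=vision.camera("wrist"); pickle.dump(p,open('v2.pkl','wb')); save("w2",p)
a=np.array
for n in("v1","v2"):
    c=pickle.load(open(n+".pkl","rb"))
    g=cv2.cvtColor(c["pixels"],cv2.COLOR_RGB2GRAY)
    for X in [(.544,-.179),(.557,-.242),(.568,-.305),(.581,-.367)]:
        u,v=proj(c,[*X,.02]).round().astype(int); 
        print(n,u,v,g[v-30:v+31:6,u], g[v,u-30:u+31:6])
E
```

```text
time_s: 2.45
ee_pos: [0.5117, -0.4711, 0.306]
eef_rot: [3.141, 0.0, 1.759]
force: [-0.2, 0.6, -0.1]
grip_width: 0.0465
grip_force: 0.0
v1 400 135 [197  16  47  48  47  48  47  48  48  16 157] [169  22  38  50  46  48  48  47  43  10  17]
v1 398 187 [ 43  65 197  23  47  47  45  44  13 192 191] [130 191 170  33  47  47  46  22  17 179 168]
v1 395 236 [ 25 191 191 113  40  41  42  14 178 188  10] [168 195 194 119  39  41  41  14 170 184 169]
v1 393 282 [118 189  55  25  65  67  66  67  66  68  66] [ 89  11  65  66  68  67  39  33   6  24 164]
v2 396 -58 [ 62 133 156 158 157  68  53  47  28  12   8] [158 158 159 156 155  68  52  56  55   2  13]
v2 394 7 [] [176 184  71  35  35  34  35  26  12 161 160]
v2 390 68 [176 176 176  16  40  41  41  40 109 178 179] [119 182 178  71  42  41  41   7  33 180 103]
v2 389 124 [178 173  15  46  46  45  43  44  42  21 180] [128 184  27  45  46  45  46  44   8  14 165]
```

View pics/w2.png

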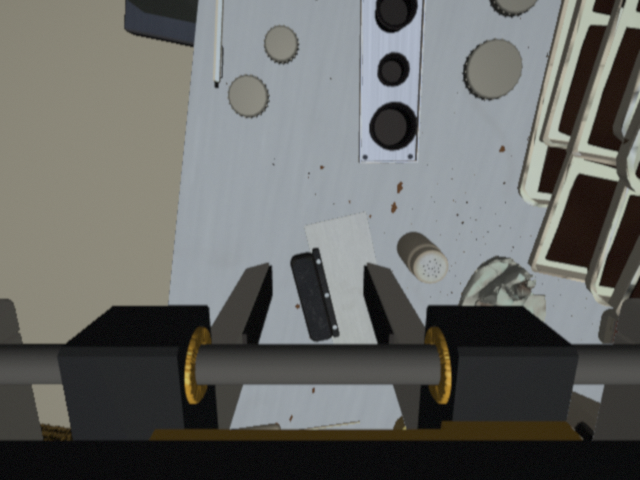

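View 2 shows can_1 at (393,69), can_3 at (393,127) and can_2 cut off at the top edge. I'll fit the rack pose from the dark blobs in both views.

```bash
cat >> h.py <<'E'
import pickle
from scipy.optimize import least_squares
a=np.linspace(0,2*np.pi,48)
def sil(c,x,y,prof,ss=4):
    "mask centroid and sqrt area of stacked circles prof=[(z,r)..], supersampled"
    m=np.zeros((480*ss,640*ss),np.uint8)
    P=[np.array([proj(c,[x+r*np.cos(t),y+r*np.sin(t),z]) for t in a]) for z,r in prof]
    for A,B in zip(P[:-1],P[1:]):
        h=cv2.convexHull(np.float32(np.vstack([A,B])*ss+ss/2-.5))
        cv2.fillConvexPoly(m,h.round().astype(np.int32),1)
    M=cv2.moments(m,True); return np.array([M["m10"]/M["m00"]/ss-.375,M["m01"]/M["m00"]/ss-.375,np.sqrt(M["m00"])/ss])
CAN={1:(.013,.022),2:(.0175,.028),3:(.022,.034),4:(.0265,.042)}
def canprof(i,z0): r,h=CAN[i]; return [(z0,r+.003),(z0+h-.005,r+.003),(z0+h,r+.0065)]
def darkblob(c,u,v):
    g=cv2.cvtColor(c["pixels"],cv2.COLOR_RGB2GRAY)
    n,L,st,ce=cv2.connectedComponentsWithStats((g<100).astype(np.uint8))
    l=L[int(v),int(u)]; return np.array([*ce[l],np.sqrt(st[l,4])]),st[l]
E
python3 - <<'E'
from h import *
v1,v2=[pickle.load(open(n,"rb")) for n in("v1.pkl","v2.pkl")]
ob=[]
for c,i,u,v in [(v1,4,404,136),(v1,2,400,190),(v1,1,397,238),(v2,1,393,69),(v2,3,393,127)]:
    m,st=darkblob(c,u,v); print(i,m.round(1),st); ob.append((c,i,m))
k={4:0,2:1,1:2,3:3}
def f(q):
    r=[]
    for c,i,m in ob:
        d=.064*k[i]; r.append((sil(c,q[0]+d*np.cos(q[2]),q[1]+d*np.sin(q[2]),canprof(i,q[3]))-m)*[1,1,.3])
    return np.concatenate(r)
s=least_squares(f,[.544,-.179,-1.37,.003],diff_step=1e-2,x_scale=[.1,.1,.1,.01])
print(s.x,s.fun.reshape(-1,3).round(2))
for i in k: print(i,s.x[0]+.064*k[i]*np.cos(s.x[2]),s.x[1]+.064*k[i]*np.sin(s.x[2]))
E
```

```text
4 [404.5 135.9  50.7] [ 375  108   59   59 2567]
2 [400.  189.6  33.2] [ 381  172   39   37 1102]
1 [397.2 238.3  25.3] [384 225  28  28 639]
1 [392.9  69.2  29.5] [377  52  33  35 871]
3 [393.5 125.9  43.1] [ 369  102   49   50 1855]
[ 0.5450708  -0.18137666 -1.36570215  0.0039502 ] [[-0.15 -0.03  0.46]
 [ 0.1   0.05  0.55]
 [ 0.1  -0.05  0.57]
 [ 0.15  0.14  0.53]
 [-0.18 -0.09  0.37]]
4 0.5450707999342057 -0.18137666011623577
2 0.5581049989395381 -0.24403533594240842
1 0.5711391979448704 -0.3066940117685811
3 0.5841733969502028 -0.3693526875947537
```

The rack fit has sub-pixel residuals. Its base is at z≈4 mm and the heights are consistent with the description. Next I go over to the stand.

```bash
python3 -m pendant '[0.8,0.09,0,0,0,0,0, 0.8,0.09,0,0,0,0,0, 0.8,0.09,0,0,0,0,0, 0.8,0.09,0,0,0,0,0, 0.8,0.09,0,0,0,0,0, 0.8,0.09,0,0,0,0,0, 0.8,0.09,0,0,0,0,0, 0.8,0.09,0,0,0,0,0, 0.8,0.09,0,0,0,0,0, 0.8,0.09,0,0,0,0,0, 0.8,0.09,0,0,0,0,0]'
python3 -c "
from h import *
pickle.dump(vision.camera('wrist'),open('v3.pkl','wb'))"
python3 -m pendant '[0.16,0.03,0,0,0,0,0, 0.16,0.03,0,0,0,0,0, 0.16,0.03,0,0,0,0,0, 0.16,0.03,0,0,0,0,0]' >/dev/null
python3 -c "
from h import *
p=vision.camera('wrist');pickle.dump(p,open('v4.pkl','wb')); save('w4',p)
for d in silhouettes('weight_1',p): print(round(d['score'],2),d['extent'])"
python3 -m pendant '[0.16,0.03,0,0,0,0,0, 0.16,0.03,0,0,0,0,0, 0.16,0.03,0,0,0,0,0, 0.16,0.03,0,0,0,0,0]'
python3 -c "
from h import *
p=vision.camera('wrist');pickle.dump(p,open('v5.pkl','wb')); save('w5',p)
for d in silhouettes('weight_1',p): print(round(d['score'],2),d['extent'])"
```

```text
time_s: 3.6
ee_pos: [0.4807, -0.0707, 0.306]
eef_rot: [3.141, 0.001, 1.759]
force: [-0.3, 0.7, -0.1]
grip_width: 0.047
grip_force: 0.0
0.97 [337.5, 65.0, 370.8, 108.3]
0.97 [259.8, 196.8, 302.3, 239.4]
0.96 [245.4, 2.3, 280.6, 32.2]
0.57 [339.0, 123.2, 381.4, 166.5]
time_s: 4.55
ee_pos: [0.4806, 0.0916, 0.3053]
eef_rot: [-3.141, 0.0, 1.76]
force: [1.2, -0.8, -0.5]
grip_width: 0.047
grip_force: 0.0
0.81 [237.8, 64.2, 268.0, 103.0]
0.77 [335.7, 92.1, 353.9, 110.8]
0.77 [335.5, 23.6, 361.6, 57.4]
0.75 [258.2, 256.5, 289.8, 296.9]
0.74 [324.9, 142.2, 356.2, 173.3]
0.7 [322.8, 189.2, 365.6, 234.6]
```

View pics/w4.png

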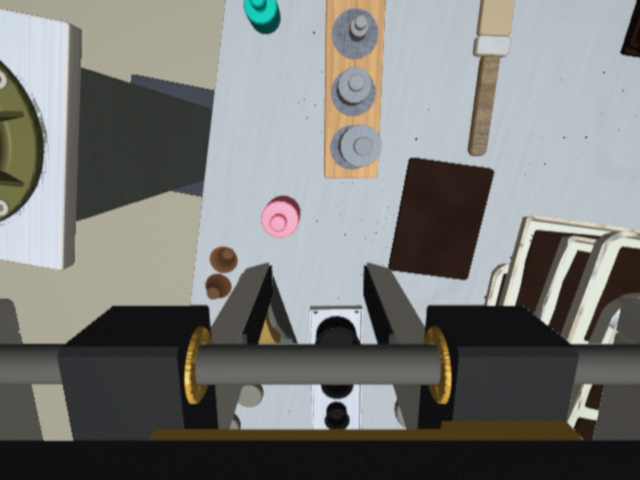

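View pics/w5.png

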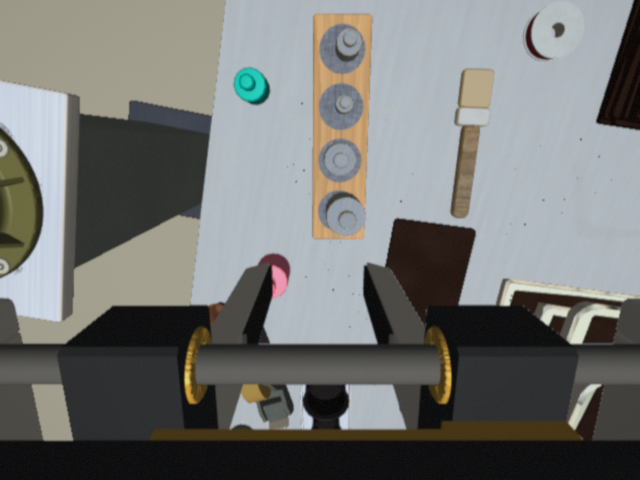

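The views show, on the stand, w2 at (349,39) in v5, w1 at (346,102), w3 at (340,159) and w4 at (347,217). Pink is at (275,275) and turquoise at (250,85), both off the stand. I'll enlarge the knobs and triangulate.

Run:
```python
from h import *
v=[pickle.load(open(f"v{i}.pkl","rb")) for i in(3,4,5)]
cr=[]
for c,(l,t) in zip(v[1:],[(310,0),(300,12)]):
    cr.append(cv2.resize(c["pixels"][t:t+228,l:l+90],None,fx=2.6,fy=2.6,interpolation=cv2.INTER_CUBIC))
cv2.imwrite("pics/k.png",cv2.cvtColor(np.hstack(cr),cv2.COLOR_RGB2BGR))
for j,c in enumerate(v):
    for d in silhouettes("weight_1",c):
        m=cv2.moments(d["region"].astype(np.uint8),True); 
        if m["m00"]: print(j+3,round(d["score"],2),round(m["m10"]/m["m00"],1),round(m["m01"]/m["m00"],1),round(m["m00"]**.5,1),np.round(d["extent"]))
```

```text
3 0.94 291.0 150.7 35.5 [270. 132. 310. 172.]
3 0.76 367.7 13.9 31.3 [351.   0. 389.  35.]
3 0.61 374.6 70.4 43.1 [351.  47. 398.  98.]
4 0.97 353.6 85.7 32.1 [338.  65. 371. 108.]
4 0.97 280.7 215.6 35.7 [260. 197. 302. 239.]
4 0.96 262.5 14.5 32.0 [245.   2. 281.  32.]
4 0.57 359.7 144.9 37.4 [339. 123. 381. 166.]
5 0.81 251.8 85.3 31.9 [238.  64. 268. 103.]
5 0.77 343.4 103.1 16.3 [336.  92. 354. 111.]
5 0.77 348.0 44.0 26.3 [336.  24. 362.  57.]
5 0.75 277.8 271.3 27.0 [258. 256. 290. 297.]
5 0.74 339.6 158.1 28.8 [325. 142. 356. 173.]
5 0.7 344.6 213.3 36.8 [323. 189. 366. 235.]
```

View pics/k.png

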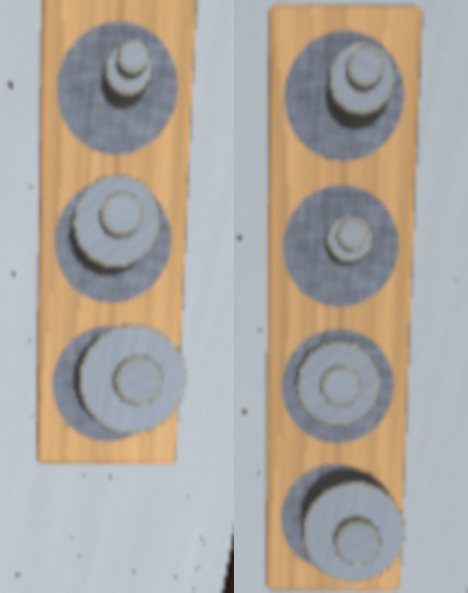

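The enlarged crops confirm the order w2, w1, w3, w4. The knob-top centres, in crop pixels, are for v4 w1 (133,57), w3 (121,214), w4 (138,380), and for v5 w2 (131,65), w1 (117,234), w3 (107,385), w4 (123,541).

Run:
```python
from h import *
v4,v5=[pickle.load(open(f"v{i}.pkl","rb")) for i in(4,5)]
P=lambda c,l,t,u,v:(c,(u+.5)/2.6-.5+l,(v+.5)/2.6-.5+t)
K={1:(P(v4,310,0,133,57),P(v5,300,12,117,234)),3:(P(v4,310,0,121,214),P(v5,300,12,107,385)),4:(P(v4,310,0,138,380),P(v5,300,12,123,541)),2:(P(v5,300,12,131,65),)}
H={1:.043,2:.052,3:.062,4:.074}
for i,o in K.items():
    if len(o)>1: print(i,tri(o)[0].round(4),tri(o)[1])
    for q in o: print("   at z=16mm+h",onz(*q,.016+H[i]).round(4))
print(go(.5,.2,.3,1.776))
```

```text
1 [0.4903 0.207  0.0566] [array([-0.2, -0. ]), array([0.2, 0. ])]
   at z=16mm+h [0.4905 0.2063 0.059 ]
   at z=16mm+h [0.4899 0.2067 0.059 ]
3 [0.4973 0.1451 0.0741] [array([0.1, 0. ]), array([-0.1, -0. ])]
   at z=16mm+h [0.497  0.1445 0.078 ]
   at z=16mm+h [0.4972 0.1452 0.078 ]
4 [0.5167 0.0827 0.0858] [array([-0., -0.]), array([0., 0.])]
   at z=16mm+h [0.5162 0.0827 0.09  ]
   at z=16mm+h [0.5161 0.0835 0.09  ]
   at z=16mm+h [0.4819 0.269  0.068 ]
(array([0.2062, 0.0786, 0.011 ]), array([ 0.    ,  0.0001, -0.0114]))
```

Triangulated heights agree with the text to 2–4 mm. I start with weight_1.

```bash
python3 -c "
from h import *
print(go(.4902,.2065,.11,1.776))"
```

```text
(array([0.2227, 0.0618, 0.391 ]), array([ 0.    ,  0.0001, -0.0114]))
```

```bash
python3 -m pendant '[0.2227,0.0618,0.391,0,0,-0.0114,0, 0.2227,0.0618,0.391,0,0,-0.0114,0, 0.2227,0.0618,0.391,0,0,-0.0114,0, 0.2227,0.0618,0.391,0,0,-0.0114,0, 0.2227,0.0618,0.391,0,0,-0.0114,0, 0.2227,0.0618,0.391,0,0,-0.0114,0, 0.2227,0.0618,0.391,0,0,-0.0114,0, 0.2227,0.0618,0.391,0,0,-0.0114,0]'
python3 - <<'E'
from h import *
p=vision.camera("wrist"); save("w6",p); print(go(.4902,.2065,.045,1.776))
u=proj(p,[.4902,.2065,.059]);print(u)
# where fingertip centre projects, and w2
print(proj(p,status.get_obs()["ee_pos"]),proj(p,[.4819,.269,.068]))
E
```

```text
time_s: 5.6
ee_pos: [0.4908, 0.2069, 0.1118]
eef_rot: [3.139, -0.0, 1.777]
force: [0.9, -0.4, 0.2]
grip_width: 0.0473
grip_force: 0.0
(array([-0.0006, -0.0017,  0.1335]), array([ 0.0018, -0.0002,  0.0003]))
[314.70616624 248.85259176]
[315.48100526 276.8579189 ] [322.29061218 151.64446081]
```

View pics/w6.png

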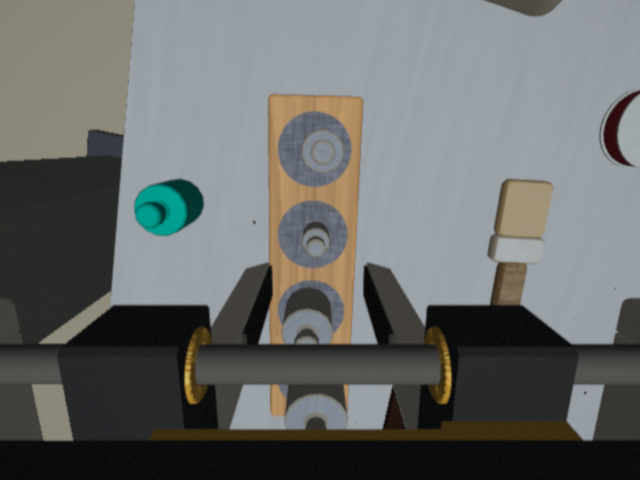

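View: the w1 knob is at (315,246) against 249 predicted, and w2 is at (323,152) as predicted. Both are good, so I descend and grip.

```bash
python3 -m pendant '[0.002,-0.002,0.06,0,0,0,0, 0.002,-0.002,0.11,0,0,0,0, 0.002,-0.002,0.134,0,0,0,0, 0.002,-0.002,0.134,0,0,0,0, 0.002,-0.002,0.134,0,0,0,0, 0.002,-0.002,0.134,0,0,0,-0.5, 0.002,-0.002,0.134,0,0,0,-0.8, 0.002,-0.002,0.134,0,0,0,-1, 0.002,-0.002,0.134,0,0,0,-1, 0.002,-0.002,0.134,0,0,0,-1, 0.002,-0.002,0.134,0,0,0,-1, 0.002,-0.002,0.134,0,0,0,-1]' 25
```

```text
time_s: 6.85
ee_pos: [0.4888, 0.2084, 0.0431]
eef_rot: [3.141, -0.0, 1.778]
force: [0.3, 0.4, 1.2]
grip_width: 0.0116
grip_force: 25.0
```

```bash
python3 -m pendant '[0,0,-0.02,0,0,0,-1, 0,0,-0.06,0,0,0,-1, 0,0,-0.12,0,0,0,-1, 0,0,-0.18,0,0,0,-1, 0,0,-0.24,0,0,0,-1, 0,0,-0.28,0,0,0,-1, 0,0,-0.28,0,0,0,-1, 0,0,-0.28,0,0,0,-1]'
python3 - <<'E'
from h import *
p=vision.camera("wrist"); save("w7",p,(215,150,425,350),3); e=status.get_obs()["ee_pos"]
print(proj(p,e),proj(p,[e[0],e[1],e[2]+.0]));
print(go(.5711,-.3067,.17,1.776))
E
```

```text
time_s: 7.65
ee_pos: [0.4884, 0.2082, 0.1826]
eef_rot: [-3.141, 0.0, 1.778]
force: [-0.6, -0.2, -1.1]
grip_width: 0.0115
grip_force: 25.0
[315.10736214 276.58472679] [315.10736214 276.58472679]
(array([-1.0418, -0.0491,  0.0242]), array([-0.0009,  0.0001,  0.0009]))
```

View pics/w7.png

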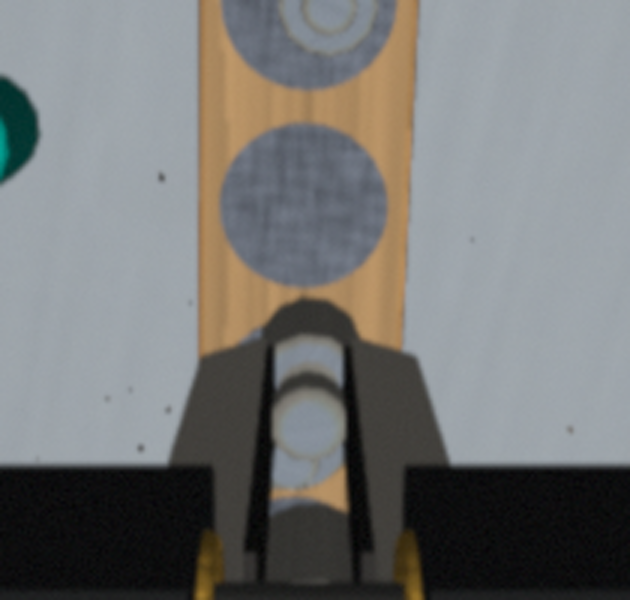

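The wrist view shows w1 held upright between the fingers, with the knob at image (318,291), and its pad on the stand empty. I'll use the knob to gauge the camera-to-hand offset.

Run:
```python
from h import *
p=vision.camera("wrist"); e=status.get_obs()["ee_pos"]
d=onz(p,318,290.7,e[2]+.0145)-e; Y=np.array([np.sin(1.776),-np.cos(1.776)]);X=np.array([np.cos(1.776),np.sin(1.776)])
print("knob tool x,y offset",d[:2]@X,d[:2]@Y)
T=e[:2]+np.array([.5711-.4902,-.3067-.2065]); print(T,go(T[0],T[1],.185,1.776))
```

```text
knob tool x,y offset -0.001654861211446487 0.0013378285764265307
[ 0.56905463 -0.30507861] (array([-1.0378, -0.0523, -0.0062]), array([-0.0013,  0.0002,  0.001 ]))
```

```bash
python3 -m pendant '[-0.1,-0.005,0,0,0,0,-1, -0.2,-0.01,0,0,0,0,-1, -0.3,-0.015,0,0,0,0,-1, -0.4,-0.02,0,0,0,0,-1, -0.5,-0.025,0,0,0,0,-1, -0.6,-0.03,0,0,0,0,-1, -0.7,-0.035,0,0,0,0,-1, -0.8,-0.04,0,0,0,0,-1, -0.9,-0.045,0,0,0,0,-1, -0.96,-0.05,0,0,0,0,-1, -0.98,-0.05,0,0,0,0,-1, -0.98,-0.05,0,0,0,0,-1]'
python3 - <<'E'
from h import *
print(go(.5691,-.3051,.10,1.776))
E
```

```text
time_s: 8.95
ee_pos: [0.5644, -0.2769, 0.1815]
eef_rot: [-3.14, -0.001, 1.776]
force: [0.0, 0.5, -1.3]
grip_width: 0.0113
grip_force: 25.0
(array([-0.0574, -0.0021,  0.1628]), array([-0.001 , -0.0009,  0.0001]))
```

```bash
python3 -m pendant '[-0.057,-0.002,0.06,0,0,0,-1, -0.057,-0.002,0.12,0,0,0,-1, -0.057,-0.002,0.17,0,0,0,-1, -0.057,-0.002,0.18,0,0,0,-1, -0.057,-0.002,0.18,0,0,0,-1, -0.057,-0.002,0.18,0,0,0,-1]'
python3 - <<'E'
from h import *
print(go(.5691,-.3051,.06,1.776))
p=vision.camera("wrist"); save("w8",p,(215,150,425,350),3); pickle.dump(p,open("v6.pkl","wb"))
for i,x,y in [(1,.5711,-.3067),(2,.5581,-.2440)]: print(proj(p,[x,y,.004+CAN[i][1]]))
E
```

```text
time_s: 9.55
ee_pos: [0.5704, -0.304, 0.0946]
eef_rot: [3.14, 0.001, 1.778]
force: [0.6, 0.4, -0.9]
grip_width: 0.0119
grip_force: 25.0
(array([-0.0015, -0.0032,  0.0693]), array([0.001 , 0.0009, 0.0015]))
[316.06726931 245.82980274]
[316.31060189 152.947232  ]
```

View pics/w8.png

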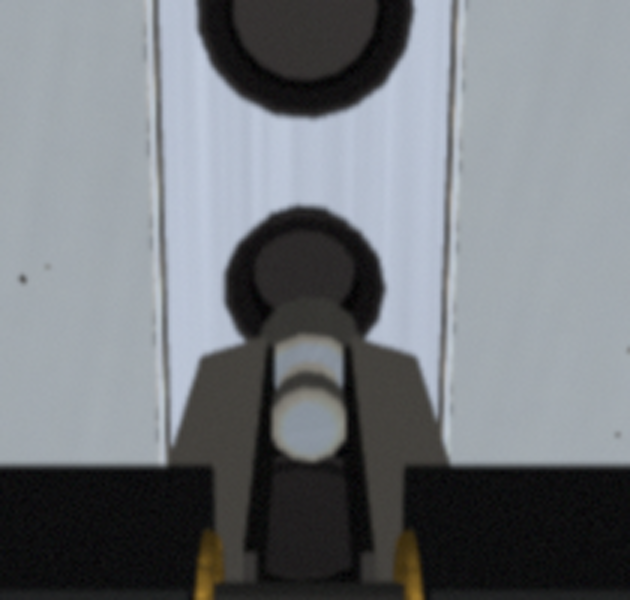

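The can_1 rim centre is at crop x≈305 and the weight at x≈309, so it is nearly aligned. I'll check how noisy the pose reading is before lowering.

```bash
cat >> h.py <<'E'
def goavg(x,y,z,yaw,n=5):
    L=[]
    for _ in range(n): vision.camera("wrist"); L.append(go(x,y,z,yaw))
    P=np.array([l[0] for l in L]); return "mean",P.mean(0).round(4),"sd mm",(P.std(0)*500).round(2),np.mean([l[1] for l in L],0).round(4)
E
python3 -c "
from h import *
print(goavg(.5691,-.3051,.04,1.776))"
```

```text
('mean', array([-0.0007, -0.0023,  0.1082]), 'sd mm', array([0.04, 0.2 , 0.37]), array([0.0008, 0.0007, 0.0011]))
```

```bash
python3 -m pendant '[-0.001,-0.0023,0.03,0,0,0,-1, -0.001,-0.0023,0.06,0,0,0,-1, -0.001,-0.0023,0.075,0,0,0,-1, -0.001,-0.0023,0.085,0,0,0,-1, -0.001,-0.0023,0.09,0,0,0,-1, -0.001,-0.0023,0.095,0,0,0,-1, -0.001,-0.0023,0.1,0,0,0,-1, -0.001,-0.0023,0.105,0,0,0,-1, -0.001,-0.0023,0.105,0,0,0,-1]'
```

```text
time_s: 10.75
ee_pos: [0.5686, -0.3051, 0.0402]
eef_rot: [-3.141, -0.0, 1.778]
force: [-0.0, 0.3, -0.5]
grip_width: 0.0117
grip_force: 25.0
```

```bash
python3 -m pendant '[0,0,0.003,0,0,0,-1, 0,0,0.006,0,0,0,-1, 0,0,0.006,0,0,0,-1]'; python3 -m pendant '[0,0,0.003,0,0,0,-1, 0,0,0.006,0,0,0,-1, 0,0,0.006,0,0,0,-1]'
```

```text
time_s: 11.05
ee_pos: [0.5686, -0.3051, 0.0372]
eef_rot: [-3.141, -0.0, 1.778]
force: [-0.4, 0.9, -0.6]
grip_width: 0.0113
grip_force: 25.0
time_s: 11.35
ee_pos: [0.569, -0.3054, 0.0351]
eef_rot: [3.141, 0.001, 1.778]
force: [0.1, 1.5, 3.5]
grip_width: 0.0114
grip_force: 25.0
```

```bash
python3 -m pendant '[0,0,0.002,0,0,0,-1, 0,0,0.002,0,0,0,-1]'; python3 -m pendant '[0,0,0.002,0,0,0,-1, 0,0,0.002,0,0,0,-1]'
```

```text
time_s: 11.55
ee_pos: [0.5693, -0.3057, 0.035]
eef_rot: [3.14, 0.002, 1.778]
force: [-2.4, 0.0, 12.4]
grip_width: 0.011
grip_force: 25.0
time_s: 11.75
ee_pos: [0.5697, -0.3059, 0.0348]
eef_rot: [3.139, 0.003, 1.778]
force: [-3.4, 1.4, 16.6]
grip_width: 0.0112
grip_force: 25.0
```

Contact is at TCP z≈35 mm, exactly the expected seating height. Release and rise.

```bash
python3 -m pendant '[0,0,-0.003,0,0,0,-1, 0,0,-0.003,0,0,0,-0.65, 0,0,-0.003,0,0,0,-0.5, 0,0,-0.003,0,0,0,-0.4, 0,0,-0.003,0,0,0,-0.4, 0,0,-0.04,0,0,0,-0.4, 0,0,-0.1,0,0,0,-0.4, 0,0,-0.2,0,0,0,-0.2, 0,0,-0.25,0,0,0,0, 0,0,-0.26,0,0,0,0]'
python3 - <<'E'
from h import *
p=vision.camera("wrist"); save("w9",p,(215,130,425,330),3)
print(proj(p,[.5711,-.3067,.050]))
print(go(.482-.0018,.269+.001,.16,1.776))
E
```

```text
time_s: 12.75
ee_pos: [0.5697, -0.3058, 0.1661]
eef_rot: [3.138, 0.004, 1.778]
force: [-0.2, -0.3, -0.4]
grip_width: 0.0463
grip_force: 0.0
[317.19876785 227.90942162]
(array([1.1631, 0.062 , 0.0066]), array([0.0015, 0.0014, 0.001 ]))
```

View pics/w9.png

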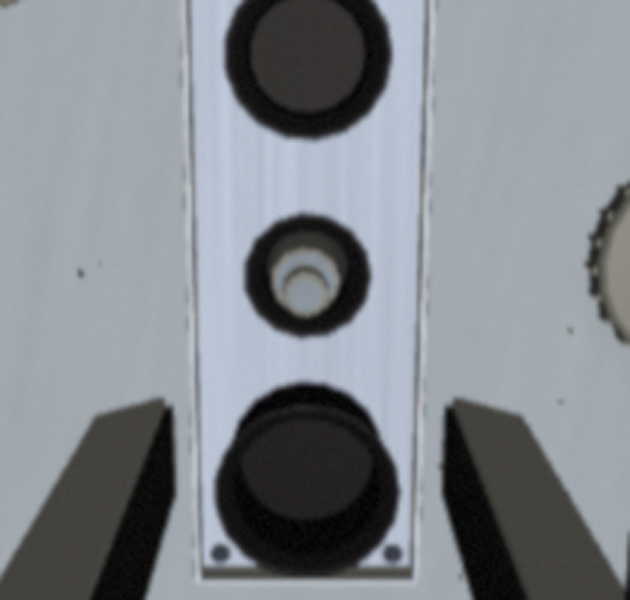

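w1 stands upright, centred in can_1 at crop (306,282). Next is weight_2.

```bash
python3 -m pendant '[0.1,0.006,0,0.0015,0.0014,0,0, 0.2,0.012,0,0.0015,0.0014,0,0, 0.3,0.018,0,0.0015,0.0014,0,0, 0.4,0.024,0,0.0015,0.0014,0,0, 0.5,0.03,0,0.0015,0.0014,0,0, 0.6,0.036,0,0.0015,0.0014,0,0, 0.7,0.042,0,0.0015,0.0014,0,0, 0.8,0.045,0,0.0015,0.0014,0,0, 0.9,0.05,0,0.0015,0.0014,0,0, 1,0.055,0,0.0015,0.0014,0,0, 1,0.055,0,0.0015,0.0014,0,0, 1,0.055,0,0.0015,0.0014,0,0]'
python3 -c "
from h import *
print(go(.4802,.270,.11,1.776))"
```

```text
time_s: 14.0
ee_pos: [0.4921, 0.1903, 0.1608]
eef_rot: [-3.137, -0.002, 1.78]
force: [0.3, -0.4, -0.1]
grip_width: 0.0472
grip_force: 0.0
(array([0.1606, 0.0103, 0.1019]), array([-0.0031, -0.0012,  0.0024]))
```

```bash
python3 -m pendant '[0.1,0.007,0,-0.0015,-0.0014,0,0, 0.16,0.01,0.03,-0.0015,-0.0014,0,0, 0.16,0.01,0.1,-0.0015,-0.0014,0,0, 0.16,0.01,0.1,-0.0015,-0.0014,0,0, 0.16,0.01,0.1,-0.0015,-0.0014,0,0, 0.16,0.01,0.1,-0.0015,-0.0014,0,0]'
python3 -c "
from h import *
print(goavg(.4802,.270,.052,1.776,3))
p=vision.camera('wrist'); print(proj(p,[.4819,.269,.068]))
print([(round(d['score'],2),d['extent']) for d in silhouettes('weight_1',p)])"
```

```text
time_s: 14.6
ee_pos: [0.4823, 0.2684, 0.114]
eef_rot: [3.14, -0.0, 1.776]
force: [-0.1, -0.3, -0.2]
grip_width: 0.0469
grip_force: 0.0
('mean', array([ 0.0033, -0.0034,  0.124 ]), 'sd mm', array([0.14, 0.08, 0.1 ]), array([ 0.0012, -0.0003,  0.0002]))
[315.78182692 251.32914696]
[(0.84, [277.3, 383.5, 326.4, 432.4]), (0.82, [140.5, 254.4, 205.4, 301.1]), (0.78, [300.7, 214.4, 336.3, 263.5]), (0.49, [311.4, 416.4, 332.1, 429.4])]
```

```bash
python3 -m pendant '[0.003,-0.003,0.06,0,0,0,0, 0.003,-0.003,0.1,0,0,0,0, 0.003,-0.003,0.12,0,0,0,0, 0.003,-0.003,0.124,0,0,0,-0.2, 0.003,-0.003,0.124,0,0,0,-0.5, 0.003,-0.003,0.124,0,0,0,-0.6, 0.003,-0.003,0.124,0,0,0,-1, 0.003,-0.003,0.124,0,0,0,-1, 0.003,-0.003,0.124,0,0,0,-1, 0.003,-0.003,0.124,0,0,0,-1, 0.003,-0.003,0.124,0,0,0,-1]' 30
python3 -m pendant '[0,0,-0.02,0,0,0,-1, 0,0,-0.06,0,0,0,-1, 0,0,-0.12,0,0,0,-1, 0,0,-0.18,0,0,0,-1, 0,0,-0.24,0,0,0,-1, 0,0,-0.28,0,0,0,-1, 0,0,-0.28,0,0,0,-1]'
python3 - <<'E'
from h import *
e=status.get_obs()["ee_pos"]; T=e[:2]+np.array([.0762,-.5130]); print(T,go(T[0],T[1],e[2],1.776))
E
```

```text
time_s: 15.95
ee_pos: [0.48, 0.2706, 0.0513]
eef_rot: [3.14, -0.0, 1.778]
force: [2.3, 0.3, 5.4]
grip_width: 0.0131
grip_force: 30.0
time_s: 16.65
ee_pos: [0.4801, 0.2707, 0.1934]
eef_rot: [3.138, -0.001, 1.778]
force: [-0.7, -0.0, -3.3]
grip_width: 0.0136
grip_force: 30.0
[ 0.55630706 -0.24228924] (array([-1.0354, -0.0615, -0.0013]), array([ 0.0024, -0.0006,  0.001 ]))
```

```bash
python3 -m pendant '[-0.1,-0.006,0,0,0,0,-1, -0.2,-0.012,0,0,0,0,-1, -0.3,-0.018,0,0,0,0,-1, -0.4,-0.024,0,0,0,0,-1, -0.5,-0.03,0,0,0,0,-1, -0.6,-0.036,0,0,0,0,-1, -0.7,-0.042,0,0,0,0,-1, -0.8,-0.048,0,0,0,0,-1, -0.9,-0.054,0,0,0,0,-1, -0.96,-0.058,0,0,0,0,-1, -0.98,-0.058,0,0,0,0,-1, -0.98,-0.058,0,0,0,0,-1]' >/dev/null
python3 -m pendant '[-0.055,-0.003,0.03,0,0,0,-1, -0.055,-0.003,0.1,0,0,0,-1, -0.055,-0.003,0.16,0,0,0,-1, -0.055,-0.003,0.18,0,0,0,-1, -0.055,-0.003,0.18,0,0,0,-1, -0.055,-0.003,0.18,0,0,0,-1]'
python3 - <<'E'
from h import *
print(goavg(.5563,-.2423,.05,1.776,4))
E
```

```text
time_s: 18.45
ee_pos: [0.5566, -0.2419, 0.1021]
eef_rot: [3.14, 0.001, 1.778]
force: [0.8, 0.2, -1.4]
grip_width: 0.0132
grip_force: 30.0
('mean', array([ 0.0003, -0.0007,  0.1045]), 'sd mm', array([0.06, 0.16, 0.22]), array([0.0012, 0.0009, 0.0012]))
```

```bash
python3 -m pendant '[0,-0.0007,0.03,0,0,0,-1, 0,-0.0007,0.06,0,0,0,-1, 0,-0.0007,0.08,0,0,0,-1, 0,-0.0007,0.09,0,0,0,-1, 0,-0.0007,0.097,0,0,0,-1, 0,-0.0007,0.104,0,0,0,-1, 0,-0.0007,0.109,0,0,0,-1, 0,-0.0007,0.111,0,0,0,-1, 0,-0.0007,0.111,0,0,0,-1]'; python3 -m pendant '[0,0,0.003,0,0,0,-1, 0,0,0.005,0,0,0,-1, 0,0,0.005,0,0,0,-1]'; python3 -m pendant '[0,0,0.002,0,0,0,-1, 0,0,0.002,0,0,0,-1]'
```

```text
time_s: 19.55
ee_pos: [0.5555, -0.2424, 0.045]
eef_rot: [-3.141, -0.0, 1.778]
force: [0.1, -0.2, -1.6]
grip_width: 0.0135
grip_force: 30.0
time_s: 19.85
ee_pos: [0.5561, -0.2426, 0.0437]
eef_rot: [3.14, 0.001, 1.778]
force: [-1.8, 1.1, 6.4]
grip_width: 0.0136
grip_force: 30.0
time_s: 20.05
ee_pos: [0.5565, -0.2428, 0.0436]
eef_rot: [3.139, 0.002, 1.778]
force: [-2.8, 1.6, 13.7]
grip_width: 0.0133
grip_force: 30.0
```

Seated as expected. Release and go to weight_3.

```bash
python3 -m pendant '[0,0,-0.003,0,0,0,-1, 0,0,-0.003,0,0,0,-0.6, 0,0,-0.003,0,0,0,-0.5, 0,0,-0.003,0,0,0,-0.4, 0,0,-0.003,0,0,0,-0.4, 0,0,-0.04,0,0,0,-0.4, 0,0,-0.1,0,0,0,-0.4, 0,0,-0.2,0,0,0,-0.2, 0,0,-0.24,0,0,0,0, 0,0,-0.25,0,0,0,0, 0,0,-0.25,0,0,0,0]'
python3 - <<'E'
from h import *
p=vision.camera("wrist"); save("w10",p,(215,130,425,330),3)
print(go(.4953,.1464,.17,1.776))
E
```

```text
time_s: 21.15
ee_pos: [0.5554, -0.2424, 0.1662]
eef_rot: [-3.142, -0.0, 1.778]
force: [-0.7, 0.4, -0.3]
grip_width: 0.0468
grip_force: 0.0
(array([ 0.7853,  0.0425, -0.0088]), array([-0.0009, -0.0007,  0.001 ]))
```

View pics/w10.png

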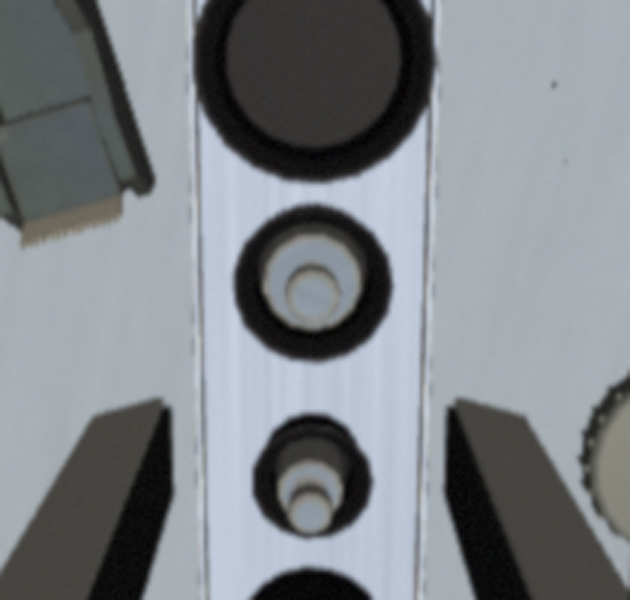

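w2 stands in can_2 at crop (313,283), with w1 in can_1 behind it. On to weight_3.

```bash
python3 -m pendant '[0.1,0.006,0,0,0,0,0, 0.2,0.011,0,0,0,0,0, 0.3,0.016,0,0,0,0,0, 0.4,0.022,0,0,0,0,0, 0.5,0.027,0,0,0,0,0, 0.6,0.032,0,0,0,0,0, 0.7,0.038,0,0,0,0,0, 0.78,0.042,0,0,0,0,0, 0.785,0.0425,0,0,0,0,0, 0.785,0.0425,0.03,0,0,0,0, 0.785,0.0425,0.1,0,0,0,0, 0.785,0.0425,0.1,0,0,0,0]'
python3 -c "
from h import *
print(goavg(.4953,.1464,.060,1.776,4))
p=vision.camera('wrist'); print(proj(p,[.4971,.1449,.058]))
print([(round(d['score'],2),d['extent']) for d in silhouettes('weight_1',p)])"
```

```text
time_s: 22.4
ee_pos: [0.4933, 0.145, 0.1119]
eef_rot: [-3.133, 0.0, 1.777]
force: [0.2, -1.3, -0.1]
grip_width: 0.0474
grip_force: 0.0
('mean', array([0.0017, 0.    , 0.1127]), 'sd mm', array([0.07, 0.88, 1.24]), array([-0.0011,  0.    ,  0.0007]))
[316.7876039 247.1837904]
[(0.95, [291.2, 212.8, 343.7, 272.0]), (0.86, [294.3, 282.0, 358.8, 342.9]), (0.74, [139.5, 90.4, 210.4, 146.4]), (0.67, [228.6, 386.3, 244.0, 428.4])]
```

```bash
python3 -c "
from h import *
print(goavg(.4953,.1464,.060,1.776,4))"
```

```text
('mean', array([ 0.001 , -0.0015,  0.1147]), 'sd mm', array([0.05, 0.11, 0.19]), array([0.0007, 0.    , 0.0009]))
```

```bash
python3 -m pendant '[0.001,-0.0015,0.05,0,0,0,0, 0.001,-0.0015,0.09,0,0,0,0, 0.001,-0.0015,0.11,0,0,0,0, 0.001,-0.0015,0.115,0,0,0,-0.2, 0.001,-0.0015,0.115,0,0,0,-0.5, 0.001,-0.0015,0.115,0,0,0,-0.55, 0.001,-0.0015,0.115,0,0,0,-1, 0.001,-0.0015,0.115,0,0,0,-1, 0.001,-0.0015,0.115,0,0,0,-1, 0.001,-0.0015,0.115,0,0,0,-1, 0.001,-0.0015,0.115,0,0,0,-1]' 40
python3 -m pendant '[0,0,-0.02,0,0,0,-1, 0,0,-0.06,0,0,0,-1, 0,0,-0.12,0,0,0,-1, 0,0,-0.18,0,0,0,-1, 0,0,-0.24,0,0,0,-1, 0,0,-0.28,0,0,0,-1, 0,0,-0.28,0,0,0,-1, 0,0,-0.28,0,0,0,-1]'
python3 - <<'E'
from h import *
e=status.get_obs()["ee_pos"]; T=e[:2]+np.array([.0871,-.5143]); print(T,go(T[0],T[1],e[2],1.776))
E
```

```text
time_s: 24.0
ee_pos: [0.4955, 0.1465, 0.0598]
eef_rot: [3.14, -0.0, 1.778]
force: [1.2, 0.6, 5.6]
grip_width: 0.015
grip_force: 40.0
time_s: 24.8
ee_pos: [0.4944, 0.1463, 0.1982]
eef_rot: [-3.14, 0.0, 1.778]
force: [-0.0, -0.3, -4.1]
grip_width: 0.0151
grip_force: 40.0
[ 0.58149281 -0.36801865] (array([-1.0425e+00, -4.0700e-02,  1.0000e-04]), array([-0.0008,  0.    ,  0.001 ]))
```

```bash
python3 -m pendant '[-0.08,-0.003,0,0,0,0,-1, -0.18,-0.007,0,0,0,0,-1, -0.28,-0.011,0,0,0,0,-1, -0.38,-0.015,0,0,0,0,-1, -0.48,-0.019,0,0,0,0,-1, -0.58,-0.023,0,0,0,0,-1, -0.68,-0.027,0,0,0,0,-1, -0.78,-0.03,0,0,0,0,-1, -0.88,-0.034,0,0,0,0,-1, -0.96,-0.037,0,0,0,0,-1, -0.98,-0.038,0,0,0,0,-1, -0.98,-0.038,0,0,0,0,-1]' >/dev/null
python3 -m pendant '[-0.062,-0.002,0,0,0,0,-1, -0.062,-0.002,0.05,0,0,0,-1, -0.062,-0.002,0.11,0,0,0,-1, -0.062,-0.002,0.15,0,0,0,-1, -0.062,-0.002,0.16,0,0,0,-1, -0.062,-0.002,0.16,0,0,0,-1, -0.062,-0.002,0.16,0,0,0,-1]'
python3 - <<'E'
from h import *
for _ in range(3): vision.camera("wrist")
print(goavg(.582,-.368,.0555,1.776,4))
E
```

```text
time_s: 26.7
ee_pos: [0.5828, -0.3672, 0.1205]
eef_rot: [3.14, 0.001, 1.778]
force: [-0.1, 0.0, -3.0]
grip_width: 0.0152
grip_force: 40.0
('mean', array([-0.0003, -0.0011,  0.1286]), 'sd mm', array([0.04, 0.09, 0.24]), array([0.0004, 0.0004, 0.001 ]))
```

```bash
python3 -m pendant '[0,-0.001,0.03,0,0,0,-1, 0,-0.001,0.06,0,0,0,-1, 0,-0.001,0.085,0,0,0,-1, 0,-0.001,0.1,0,0,0,-1, 0,-0.001,0.11,0,0,0,-1, 0,-0.001,0.117,0,0,0,-1, 0,-0.001,0.124,0,0,0,-1, 0,-0.001,0.129,0,0,0,-1, 0,-0.001,0.129,0,0,0,-1]'; python3 -m pendant '[0,0,0.003,0,0,0,-1, 0,0,0.005,0,0,0,-1, 0,0,0.005,0,0,0,-1]'; python3 -m pendant '[0,0,0.002,0,0,0,-1, 0,0,0.002,0,0,0,-1]'
```

```text
time_s: 27.95
ee_pos: [0.5818, -0.3677, 0.0545]
eef_rot: [-3.141, -0.0, 1.778]
force: [-0.3, 0.1, -4.6]
grip_width: 0.0152
grip_force: 40.0
time_s: 28.25
ee_pos: [0.5819, -0.3677, 0.0522]
eef_rot: [3.141, 0.0, 1.778]
force: [0.0, 0.2, -3.9]
grip_width: 0.0149
grip_force: 40.0
time_s: 28.45
ee_pos: [0.5821, -0.3679, 0.052]
eef_rot: [3.141, 0.001, 1.778]
force: [-1.0, 2.3, 3.2]
grip_width: 0.0149
grip_force: 40.0
```

```bash
python3 -m pendant '[0,0,0.001,0,0,0,-1, 0,0,0.001,0,0,0,-0.6, 0,0,0,0,0,0,-0.5, 0,0,0,0,0,0,-0.4, 0,0,0,0,0,0,-0.35, 0,0,-0.04,0,0,0,-0.35, 0,0,-0.1,0,0,0,-0.3, 0,0,-0.18,0,0,0,-0.2, 0,0,-0.24,0,0,0,0, 0,0,-0.25,0,0,0,0, 0,0,-0.25,0,0,0,0]'
python3 - <<'E'
from h import *
p=vision.camera("wrist"); save("w11",p,(215,130,425,330),3)
print(go(.5162-.0018,.0832+.0015,.17,1.776))
E
```

```text
time_s: 29.55
ee_pos: [0.5819, -0.3678, 0.1766]
eef_rot: [3.141, 0.001, 1.777]
force: [-0.2, 0.6, -1.2]
grip_width: 0.047
grip_force: 0.0
(array([0.9129, 0.0542, 0.0109]), array([-0.0004, -0.0005,  0.001 ]))
```

View pics/w11.png

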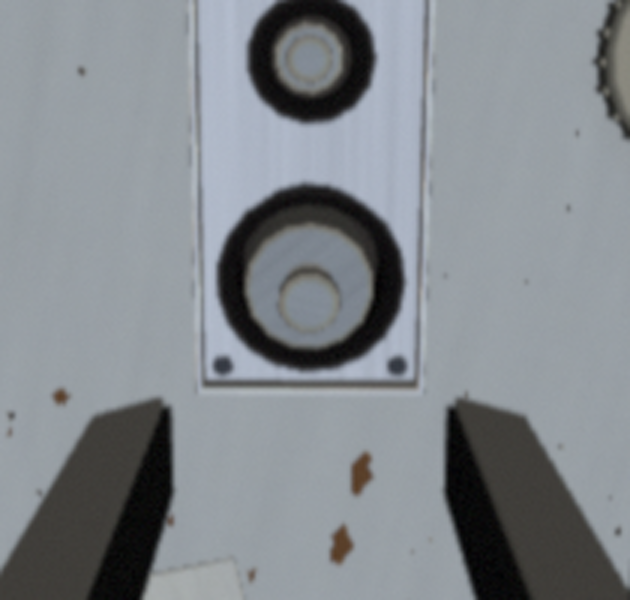

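w3 stands in can_3 at crop (309,285). The last one is weight_4.

```bash
python3 -m pendant '[0.1,0.006,0,0,0,0,0, 0.2,0.012,0,0,0,0,0, 0.3,0.018,0,0,0,0,0, 0.4,0.024,0,0,0,0,0, 0.5,0.03,0,0,0,0,0, 0.6,0.036,0,0,0,0,0, 0.7,0.042,0,0,0,0,0, 0.8,0.048,0,0,0,0,0, 0.88,0.052,0,0,0,0,0, 0.913,0.054,0,0,0,0,0, 0.913,0.054,0.05,0,0,0,0, 0.913,0.054,0.07,0,0,0,0]'
python3 -c "
from h import *
for _ in range(4): vision.camera('wrist')
print(goavg(.5144,.0847,.0705,1.776,4))
p=vision.camera('wrist'); print(proj(p,[.5162,.0832,.068]))
print([(round(d['score'],2),d['extent']) for d in silhouettes('weight_1',p)])"
```

```text
time_s: 30.8
ee_pos: [0.513, 0.085, 0.138]
eef_rot: [-3.137, -0.0, 1.779]
force: [-0.2, -0.6, 0.3]
grip_width: 0.0472
grip_force: 0.0
('mean', array([ 0.001 , -0.0008,  0.1423]), 'sd mm', array([0.06, 0.06, 0.1 ]), array([0.0005, 0.    , 0.0005]))
[317.53497436 242.16542191]
[(0.96, [285.3, 202.6, 350.9, 271.9]), (0.94, [193.1, 289.8, 230.1, 323.2]), (0.71, [136.9, 0.0, 207.2, 62.9])]
```

```bash
python3 -m pendant '[0.001,-0.001,0.05,0,0,0,0, 0.001,-0.001,0.1,0,0,0,0, 0.001,-0.001,0.13,0,0,0,0, 0.001,-0.001,0.142,0,0,0,-0.2, 0.001,-0.001,0.142,0,0,0,-0.4, 0.001,-0.001,0.142,0,0,0,-0.5, 0.001,-0.001,0.142,0,0,0,-0.6, 0.001,-0.001,0.142,0,0,0,-1, 0.001,-0.001,0.142,0,0,0,-1, 0.001,-0.001,0.142,0,0,0,-1, 0.001,-0.001,0.142,0,0,0,-1, 0.001,-0.001,0.142,0,0,0,-1]' 58
python3 -m pendant '[0,0,-0.01,0,0,0,-1, 0,0,-0.04,0,0,0,-1, 0,0,-0.08,0,0,0,-1, 0,0,-0.14,0,0,0,-1, 0,0,-0.2,0,0,0,-1, 0,0,-0.26,0,0,0,-1, 0,0,-0.28,0,0,0,-1, 0,0,-0.28,0,0,0,-1, 0,0,-0.28,0,0,0,-1]'
python3 - <<'E'
from h import *
e=status.get_obs()["ee_pos"]; T=e[:2]+np.array([.5451-.5162,-.1814-.0832]); print(T,go(T[0],T[1],e[2],1.776))
E
```

```text
time_s: 32.5
ee_pos: [0.5148, 0.0851, 0.0711]
eef_rot: [3.139, 0.0, 1.777]
force: [3.4, 0.6, 6.5]
grip_width: 0.0174
grip_force: 58.0
time_s: 33.4
ee_pos: [0.5131, 0.0849, 0.2082]
eef_rot: [-3.138, -0.0, 1.778]
force: [-0.4, 0.6, -9.1]
grip_width: 0.0181
grip_force: 58.0
[ 0.54202118 -0.17970627] (array([-0.5298, -0.052 , -0.    ]), array([-0.002 , -0.0002,  0.001 ]))
```

```bash
python3 -m pendant '[-0.05,-0.005,0,0,0,0,-1, -0.12,-0.012,0,0,0,0,-1, -0.2,-0.02,0,0,0,0,-1, -0.28,-0.028,0,0,0,0,-1, -0.36,-0.036,0,0,0,0,-1, -0.44,-0.044,0,0,0,0,-1, -0.5,-0.05,0,0,0,0,-1, -0.53,-0.051,0.02,0,0,0,-1, -0.53,-0.051,0.06,0,0,0,-1, -0.53,-0.051,0.11,0,0,0,-1, -0.53,-0.051,0.13,0,0,0,-1, -0.53,-0.051,0.13,0,0,0,-1]'
python3 - <<'E'
from h import *
for _ in range(4): vision.camera("wrist")
print(goavg(.5432,-.1796,.066,1.776,4))
E
```

```text
time_s: 34.6
ee_pos: [0.5424, -0.1788, 0.1426]
eef_rot: [-3.138, -0.003, 1.778]
force: [-0.3, -0.1, -8.7]
grip_width: 0.0175
grip_force: 58.0
('mean', array([ 0.0004, -0.0011,  0.1599]), 'sd mm', array([0.02, 0.13, 0.19]), array([0.0007, 0.0004, 0.0011]))
```

```bash
python3 -m pendant '[0,-0.001,0.04,0,0,0,-1, 0,-0.001,0.08,0,0,0,-1, 0,-0.001,0.11,0,0,0,-1, 0,-0.001,0.13,0,0,0,-1, 0,-0.001,0.14,0,0,0,-1, 0,-0.001,0.147,0,0,0,-1, 0,-0.001,0.154,0,0,0,-1, 0,-0.001,0.16,0,0,0,-1, 0,-0.001,0.16,0,0,0,-1]'; python3 -m pendant '[0,0,0.003,0,0,0,-1, 0,0,0.005,0,0,0,-1, 0,0,0.005,0,0,0,-1]'; python3 -m pendant '[0,0,0.002,0,0,0,-1, 0,0,0.002,0,0,0,-1]'
```

```text
time_s: 35.9
ee_pos: [0.5428, -0.1797, 0.065]
eef_rot: [-3.141, -0.0, 1.778]
force: [0.1, 0.2, -8.5]
grip_width: 0.0179
grip_force: 58.0
time_s: 36.2
ee_pos: [0.5432, -0.1797, 0.0633]
eef_rot: [3.141, 0.0, 1.778]
force: [-0.8, 1.9, -1.3]
grip_width: 0.0179
grip_force: 58.0
time_s: 36.4
ee_pos: [0.5436, -0.1799, 0.0632]
eef_rot: [3.14, 0.001, 1.778]
force: [-4.6, 3.3, 9.0]
grip_width: 0.0178
grip_force: 58.0
```

```bash
python3 -m pendant '[0,0,0,0,0,0,-0.6, 0,0,-0.001,0,0,0,-0.5, 0,0,-0.001,0,0,0,-0.4, 0,0,-0.001,0,0,0,-0.3, 0,0,-0.001,0,0,0,-0.3, 0,0,-0.04,0,0,0,-0.3, 0,0,-0.1,0,0,0,-0.3, 0,0,-0.18,0,0,0,-0.2, 0,0,-0.24,0,0,0,0, 0,0,-0.25,0,0,0,0, -0.04,0,-0.25,0,0,0,0, -0.08,0,-0.25,0,0,0,0]'
python3 -m pendant '[-0.16,0,-0.2,0,0,0,0, -0.16,0,-0.2,0,0,0,0, -0.16,0,-0.2,0,0,0,0, -0.16,0,-0.2,0,0,0,0, -0.16,0,-0.2,0,0,0,0]'
python3 - <<'E'
from h import *
p=vision.camera("wrist"); s=vision.camera("scene")
a=cv2.resize(p["pixels"][60:330,230:430],(400,540)); b=cv2.resize(s["pixels"][160:270,270:350],(393,540),interpolation=cv2.INTER_CUBIC)
cv2.imwrite("pics/fin.png",cv2.cvtColor(np.hstack([a,b]),cv2.COLOR_RGB2BGR))
E
```

```text
time_s: 37.6
ee_pos: [0.5511, -0.219, 0.1862]
eef_rot: [-3.141, -0.0, 1.778]
force: [0.0, -0.6, -0.3]
grip_width: 0.047
grip_force: 0.0
time_s: 38.1
ee_pos: [0.5673, -0.2969, 0.2848]
eef_rot: [-3.14, -0.001, 1.777]
force: [0.2, 0.3, -1.0]
grip_width: 0.047
grip_force: 0.0
```

View pics/fin.png

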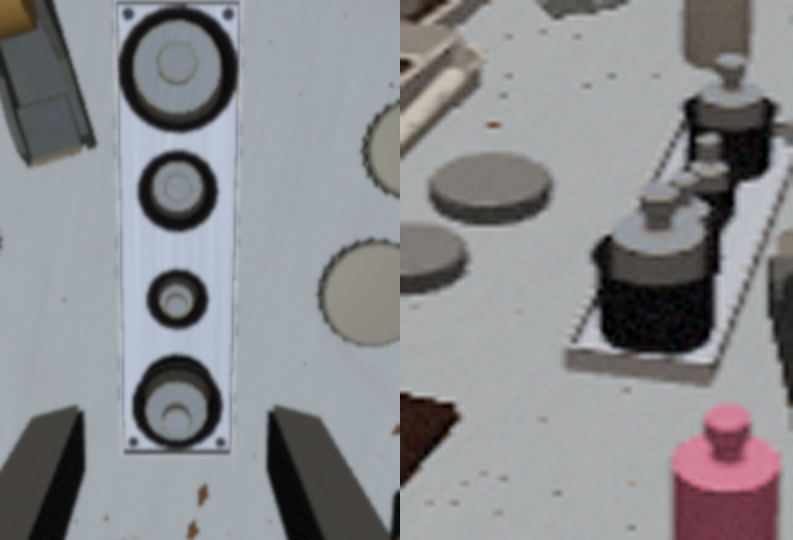

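The wrist and scene crops show all four weights upright in their cans, at crop (177,65), (178,187), (177,300) and (177,415). The robot is clear, so I hand in.

```bash
python3 -c "
from station import order
print(order.hand_in())"
```

```text
the job is handed in; nothing more can be done
None
```

All four check weights stand upright in their matching cans, each lowered until it touched the can floor, and the job was handed in at about 38 s; the hand-in returned no verdict.

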